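# Swing the work lamp over the order pad

### The arm

A 6-joint arm with a two-finger parallel gripper is mounted at the origin on a cart in front of the work surface, level with it; the furniture and walls round the work are solid. World frame = base frame: x ahead of the robot, y to its left, z up, the work surface at z = 0. Lengths are in m, angles in rad, forces in N, time in s.
With the tool pointing down it reaches from about 0.3 to 0.875 m from the base axis. Payload 6.4 kg.
Tool frame: the origin (TCP) lies on the centre line of the jaws, within the pads' length; the fingertips stand 25 mm ahead of it and the grasp point (between the pads) lies 6 mm ahead of it; z points along the fingers, y is the direction in which the jaws open and shut (so a half turn about z gives the same grasp; the last joint's range is limited). The gripper opens to 88 mm and grips with 3 to 60 N. Pads are 18 mm wide; open, the fingers measure 123 mm over their backs; the gripper's body (75 mm by 187 mm) begins 45 mm behind the grasp point.
Start: joints at [0.916, 0.181, 1.607, -0, 1.354, -0.206], TCP at [0.249, 0.518, 0.264] pointing down, gripper open.
Joint ranges: [-2.99, 2.99], [-0.89, 2.07], [0.3, 2.58], [-1.14, 4.28], [0, 2.63], [-3.12, 3.12]. Speed limits (rad/s): [2.57, 2.57, 3.01, 3.14, 3.14, 3.14].

### API

Orientations are given as a rotation vector (axis times angle).
In Python, from plant import manip gives the robot as it stands. The module is installed in compiled form; this text tells all that it offers.
- The arm moves only by the tool move_arm, never from a script. Its argument "increments" is a list of rows, each an object with "delta_pos": the shift along the tool's x, y, z in cm, a list of three; "spin": the turn about the tool's z in degrees; "jaw": the opening, from 0 (shut) to 1 (fully open). In form: [{"delta_pos": [x, y, z], "spin": spin, "jaw": jaw}, ...]. A call has 1 to 5 rows; each row is the pose to reach, as a shift and turn from the pose commanded when the call began, along the tool's axes at that moment; what a row does not reach only later rows make up. A row lasts 1/12 s, in which the tool goes at most 41.7 mm and 7.16 degrees, less where a joint would pass 70% of its speed; a pose out of reach is approached as far as the arm can. A call with a gripper value outside its range is refused whole. The fingers move at their own pace and stop on an object; the grip force is fixed at half the most. Time passes only in rows, so rows that repeat a pose let the fingers close. It gives the time, the measured TCP pose, the force and the opening at its end, in the units of the state.
- manip.state(): the state, without advancing time (a new reading comes with each control period).
- manip.snapshot(name): name is "scene" or "top"; returns a dict with "img" (480x640x3 uint8, blue, green, red), "mtx" (3x3 intrinsics, pixels), "view" (4x4, takes a point from world to camera coordinates). Camera axes: x right, y down, z forward; pixel columns grow to the right and rows downward; lengths in m; the calibration is good to about 2 mm. A picture is of the moment at which its call begins. There is no depth.
- manip.job_done(): hands the job in, once; it reports no verdict.
The state is a dict: "time_s": time; "q": joint angles; "joint_vel": joint speeds; "tau": joint torques, N m; "tcp_pos": TCP position; "orientation": TCP orientation; "wrist_force": force on the tool from outside, world axes, zero at the start; "moment": the same for the moment, N m; "finger_gap": finger opening in m.
Only numpy, scipy, OpenCV 4.12 (cv2) and the standard library are available. Lean on these libraries where they do the work, as an engineer would, in place of code of your own. Each camera call takes 0.05 s, during which the arm holds its last target. There are 200 camera calls.

### The job

Swing the arm of the green work lamp round until its head stands over the middle of the white order pad with the red band, so that the orders can be read. Let go of the lamp, and leave the pad where it lies.

Things in the scene. Friction and masses are not known exactly. Their poses are not given: they have to be found in the camera images.
- lamp_knob (a point): Centre of the upright round black knob on the lamp head, 24 mm in diameter, 52 mm tall, always 240 mm above the surface; grip it here from above, at any yaw. Below it is the green conical shade: its top, 40 mm across, is 30 mm below this point; its lower rim, 92 mm across, 90 mm below. The knob stands on the head's vertical centre line, so this is the head's centre seen from above.
- lamp_hinge (a point): Point on the vertical hinge axis of the lamp arm (middle of its round post, 34 mm thick, fixed, foot 116 mm across), at the height of lamp_knob and always 190 mm from it. The top of the post is 17 mm below this point. The arm's two rods run level from post to head, 33 mm below this point and lower.
- lamp_arm (a joint): Angle of the arm about its vertical hinge, rad, -1.5 to 1.5, anticlockwise from above positive: the arm points from the post towards the robot, so growing values carry the head to the robot's right (-y). The zero direction varies (about straight at the robot, within 0.2 rad). Stiff by friction: 2 to 3 N at the knob turns it, and it stays where it is left.
- order_pad_center (a point): Centre of the order pad: loose, white printed slips with a red band at one short end, 150 x 87 x 18 mm, flat on the surface (this point 9 mm above it). It lies left or right of the head, 170 to 210 mm from the hinge axis, so the head can come within 20 mm of its middle. A black phone of like size lies on the other side, a tin in between.
Things that resemble listed ones, but are neither listed nor needed, are in the scene too. Of the things that look like the part that bears order_pad_center, the larger one is meant.

How it is judged:
At the end, for the whole second after the job is handed in: The centre of the lamp head is within 40 mm, seen from above, of the centre of the order pad; the arm is at rest and released; the pad is within 20 mm of where it lay (horizontal distance between lamp_knob and order_pad_center below 0.04 m and velocity of joint lamp_arm between -0.05 and 0.05 rad/s and distance of order_pad_center from where it was at the start of the episode below 0.02 m); the robot touches nothing.
It fails at once if the order pad is moved by more than 20 mm (distance of order_pad_center from where it was at the start of the episode above 0.02 m).
It also fails if it takes over 29 s, if anything falls off the work surface, if the arm or the gripper's body presses on something with over 40 N, if the wrist force passes 120 N, or if a joint passes its speed limit or range.

## Working session

There is one attempt and no reset: what is moved stays moved. The work goes in short steps, Python scripts to look and compute and a tool call to move; the robot and the scene stay as the last step left them, time stands still between calls to the robot, and variables do not carry over. Pictures are saved under pics/ and viewed, about 8 in all and at most 12, crops included, and the job is handed in when it is done.

Besides the shell and the picture viewer there is one more tool, called after "Call:" as name(argument=value, ...) on one line, values as JSON. move_arm: Moves the arm, as the interface text tells. Its arguments: {"type":"object","properties":{"increments":{"type":"array"}},"required":["increments"]}

```bash
mkdir -p pics; cat > h.py <<'E'
import numpy as np, cv2
from plant import manip
def ray(s,u,v,z):
    K=np.array(s['mtx']);V=np.array(s['view']);R=V[:3,:3];t=V[:3,3]
    c=-R.T@t; d=R.T@np.linalg.inv(K)@np.array([u,v,1.]); return c+d*(z-c[2])/d[2]
def proj(s,p):
    K=np.array(s['mtx']);V=np.array(s['view']);q=K@(V[:3,:3]@np.array(p)+V[:3,3]);return q[:2]/q[2]
E
python3 - <<'E'
from h import *
import pickle
for n in ('scene','top'):
    s=manip.snapshot(n);cv2.imwrite(f'pics/{n}0.png',s['img']);pickle.dump(s,open(n+'0.pkl','wb'))
    V=np.array(s['view']);print(n,-V[:3,:3].T@V[:3,3])
print(manip.state())
E
```

```text
scene [ 0.14570777 -0.71369772  0.58924248]
top [ 0.42940284 -0.06320907  0.9840122 ]
{'time_s': 0.1, 'q': array([ 9.15735269e-01,  1.81427523e-01,  1.60789565e+00,  3.42745734e-06,
        1.35379849e+00, -2.06334875e-01]), 'joint_vel': array([-0.00091116, -0.00297664, -0.00245   ,  0.00012646, -0.00257107,
       -0.00036847]), 'tau': array([ 1.26040992e-03, -4.34813118e+01, -3.42696440e+01,  7.05701555e-02,
        3.39830364e-02,  1.18446820e-06]), 'tcp_pos': array([0.24917446, 0.51771998, 0.26292823]), 'orientation': array([-6.98816955e-01, -3.06222547e+00,  2.17977540e-03]), 'wrist_force': array([-0.3841043 ,  0.23344345, -0.51084136]), 'moment': array([ 0.06794283, -0.01941917,  0.00707633]), 'finger_gap': 0.08824883505630783}
```

View pics/scene0.png

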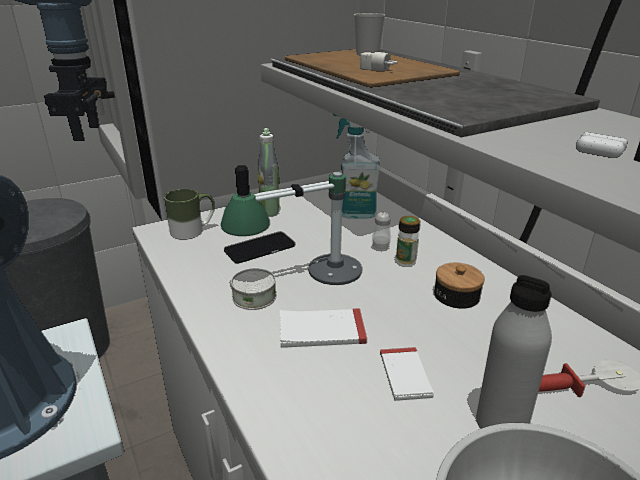

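View pics/top0.png

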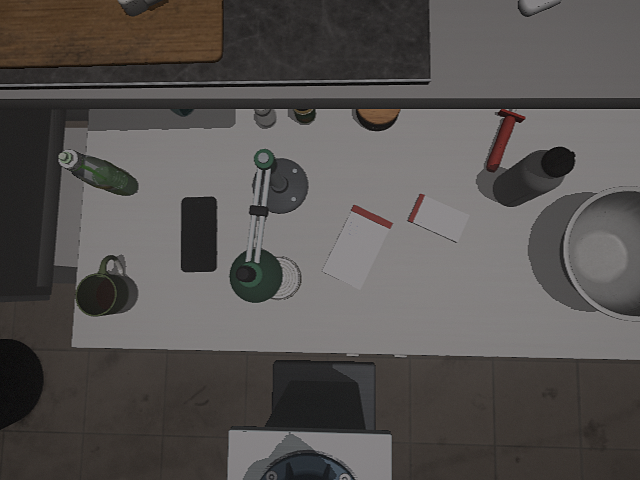

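The scene view shows the larger pad at (322,327), the smaller at (405,373), the lamp knob at (242,180) and the post top at (337,180). The top view shows the larger pad at (357,247), the smaller at (438,218), the knob at (246,273), the post top at (264,159) and the phone at (199,234).

Could be taken for the pad: the white pad at top (357,247), the smaller white pad at (438,218) and the black phone at (199,234). I choose (357,247): it is larger, white with a red band, and nearer the hinge. Could be taken for the knob: the black clamp on the rods at (258,210) and the knob at (246,273). I choose (246,273), which stands on the shade.

```bash
python3 - <<'E'
from h import *
import pickle
t=pickle.load(open('top0.pkl','rb'));s=pickle.load(open('scene0.pkl','rb'))
im=t['img'];hsv=cv2.cvtColor(im,cv2.COLOR_BGR2HSV);g=im.min(2)
print('px pad',im[250,350],'table',im[300,420])
red=((hsv[...,1]>120)&((hsv[...,0]<8)|(hsv[...,0]>172))&(hsv[...,2]>60))
white=(g>(int(g[250,350])+int(g[300,420]))/2)
m=((red|white)*255).astype(np.uint8);m=cv2.morphologyEx(m,cv2.MORPH_OPEN,np.ones((3,3)));m=cv2.morphologyEx(m,cv2.MORPH_CLOSE,np.ones((5,5)))
for c in cv2.findContours(m,0,2)[0]:
    if 600<cv2.contourArea(c)<8000:
        r=cv2.minAreaRect(c);b=cv2.boxPoints(r);w=np.array([ray(t,*p,.018) for p in b])
        print('box',np.round(r[0]),w.mean(0).round(3),[round(np.linalg.norm(w[i]-w[i+1]),3) for i in (0,1)])
def tri(a,b):
    A=[];
    for q,(u,v) in ((t,a),(s,b)):
        P=np.array(q['mtx'])@np.array(q['view'])[:3];A+=[u*P[2]-P[0],v*P[2]-P[1]]
    X=np.linalg.svd(np.array(A))[2][-1];return X[:3]/X[3]
k=(hsv[...,2]<45)[250:300,225:275];lab=cv2.connectedComponentsWithStats(k.astype(np.uint8))
print(lab[2],lab[3]+[225,250])
print('knob tri',tri((246,273),(242,180)),'plane',ray(t,246,273,.25))
print('post top',ray(t,264,159,.223),tri((264,159),(337,175)))
a=cv2.resize(im[130:310,170:410],None,fx=3,fy=3);b=cv2.resize(s['img'][150:360,200:440],None,fx=2,fy=2)
a=cv2.resize(a,(400,300));b=cv2.resize(b,(400,350))[:300];
cv2.imwrite('pics/c1.png',cv2.resize(np.hstack([a,b]),(800,300)))
E
```

```text
px pad [138 137 140] table [127 128 132]
box [357. 247.] [ 0.51  -0.092  0.018] [np.float64(0.15), np.float64(0.085)]
box [439. 217.] [ 0.571 -0.255  0.018] [np.float64(0.06), np.float64(0.106)]
[[   0    0   50   50 2065]
 [   5    1   17   49   91]
 [  25    0    5   12   22]
 [  35    0   15   11   38]
 [  19    8    1    3    3]
 [  49    9    1    1    1]
 [  20   12    3    1    3]
 [  28   12    1    1    1]
 [  35   12    1    1    1]
 [  10   15   21   17  263]
 [  33   14    1    1    1]
 [  33   33    2    2    2]
 [  47   43    3    3    3]
 [  40   47    6    3    6]] [[250.18886199 275.26150121]
 [236.49450549 272.36263736]
 [252.59090909 254.77272727]
 [265.34210526 253.65789474]
 [244.         259.        ]
 [274.         259.        ]
 [246.         262.        ]
 [253.         262.        ]
 [260.         262.        ]
 [245.22053232 273.60836502]
 [258.         264.        ]
 [258.5        283.5       ]
 [273.         294.        ]
 [267.5        298.        ]]
knob tri [0.44756732 0.08489139 0.24065148] plane [0.44852233 0.08256331 0.25      ]
post top [0.63333374 0.06487498 0.223     ] [0.63370508 0.06539281 0.22067744]
```

View pics/c1.png

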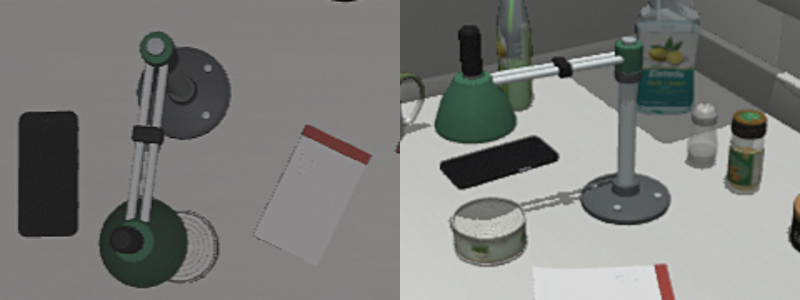

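The crop confirms the choice: the black knob stands on the green shade, the post is grey, and the larger white pad has the red band. Hinge ≈ (0.633, 0.065), knob ≈ (0.444, 0.085), pad ≈ (0.510, -0.092). The target knob position is ≈ (0.516, -0.085), a turn of about +58°.

Call:
move_arm(increments=[{"delta_pos":[-2,-2,-3],"spin":-4,"jaw":1},{"delta_pos":[-5,-4,-5.5],"spin":-8,"jaw":1},{"delta_pos":[-8,-6.5,-7],"spin":-12,"jaw":1},{"delta_pos":[-11,-9,-7],"spin":-16,"jaw":1},{"delta_pos":[-14,-11.5,-7],"spin":-20,"jaw":1}])

```text
time_s: 0.52
tcp_pos: [0.3263, 0.3524, 0.3349]
orientation: [0.149, 3.136, 0.002]
wrist_force: [0.4, -0.0, 0.4]
finger_gap: 0.0877
```

```bash
cat >> h.py <<'E'
from scipy.spatial.transform import Rotation as Ro
def to(p):
    s=manip.state();R=Ro.from_rotvec(s['orientation']).as_matrix()
    print('t',s['time_s'],'tcp',s['tcp_pos'].round(4),'yaxis yaw',np.degrees(np.arctan2(R[1,1],R[0,1])).round(1),'F',s['wrist_force'].round(1),'gap',round(s['finger_gap'],4),'q',s['q'].round(2))
    print('delta cm',(R.T@(np.array(p)-s['tcp_pos'])*100).round(2))
E
python3 -c "
from h import *
to([.444,.0845,.33])"
```

```text
t 0.5167 tcp [0.3263 0.3524 0.3349] yaxis yaw 84.5 F [ 0.4 -0.   0.4] gap 0.0877 q [ 0.58 -0.09  1.75 -0.    1.48 -0.9 ]
delta cm [-14.26 -25.55   0.48]
```

Call:
move_arm(increments=[{"delta_pos":[-2,-3.5,0],"spin":0,"jaw":1},{"delta_pos":[-4,-7,0],"spin":0,"jaw":1},{"delta_pos":[-6,-10.5,0],"spin":0,"jaw":1},{"delta_pos":[-8,-14,0.2],"spin":0,"jaw":1},{"delta_pos":[-10,-17.5,0.5],"spin":0,"jaw":1}])

```text
time_s: 0.93
tcp_pos: [0.408, 0.1678, 0.3288]
orientation: [0.156, 3.137, 0.0]
wrist_force: [0.5, 0.3, -0.9]
finger_gap: 0.0884
```

Call:
move_arm(increments=[{"delta_pos":[-1.5,-3,0],"spin":0,"jaw":1},{"delta_pos":[-3,-6,0],"spin":0,"jaw":1},{"delta_pos":[-4.2,-8,0],"spin":0,"jaw":1},{"delta_pos":[-4.2,-8,0],"spin":0,"jaw":1},{"delta_pos":[-4.2,-8,0],"spin":0,"jaw":1}])

```text
time_s: 1.35
tcp_pos: [0.4416, 0.085, 0.3283]
orientation: [-0.161, -3.136, -0.001]
wrist_force: [-0.3, 0.1, -0.1]
finger_gap: 0.0884
```

```bash
python3 -c "
from h import *
to([.444,.0845,.251])
s=manip.snapshot('scene');c=s['img'][60:260,140:380];cv2.imwrite('pics/s2.png',cv2.resize(c,None,fx=3,fy=3))
print(proj(s,[.444,.0845,.24]),proj(s,manip.state()['tcp_pos']-[0,0,.025]))"
```

```text
t 1.35 tcp [0.4416 0.085  0.3283] yaxis yaw 84.1 F [-0.3  0.1 -0.1] gap 0.0884 q [-0.08 -0.16  1.82  0.    1.48 -1.54]
delta cm [-0.25 -0.03  7.73]
[240.90042583 180.77530389] [236.58388153 146.57933348]
```

View pics/s2.png

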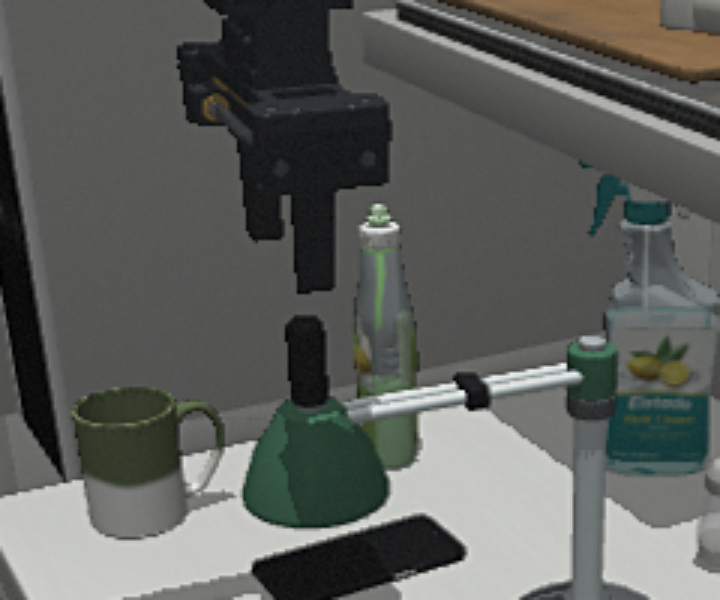

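The knob is at crop (307,360) and the open jaws are right above it. The knob sits about 1 px further in x than predicted, so I shift 4 mm and go down.

Call:
move_arm(increments=[{"delta_pos":[-0.4,0,2],"spin":0,"jaw":1},{"delta_pos":[-0.4,0,4],"spin":0,"jaw":1},{"delta_pos":[-0.4,0,6],"spin":0,"jaw":1},{"delta_pos":[-0.4,0,7.7],"spin":0,"jaw":1},{"delta_pos":[-0.4,0,7.7],"spin":0,"jaw":1}])

```text
time_s: 1.82
tcp_pos: [0.4429, 0.0871, 0.2482]
orientation: [-0.153, -3.131, -0.001]
wrist_force: [-0.4, 0.6, -1.0]
finger_gap: 0.088
```

Call:
move_arm(increments=[{"delta_pos":[0,0,0],"spin":0,"jaw":0.6},{"delta_pos":[0,0,0],"spin":0,"jaw":0.4},{"delta_pos":[0,0,0],"spin":0,"jaw":0.1},{"delta_pos":[0,0,0],"spin":0,"jaw":0.1},{"delta_pos":[0,0,0],"spin":0,"jaw":0.1}])

```text
time_s: 2.23
tcp_pos: [0.4461, 0.0855, 0.2527]
orientation: [0.156, 3.136, -0.0]
wrist_force: [-0.7, -0.9, -0.3]
finger_gap: 0.0567
```

Call:
move_arm(increments=[{"delta_pos":[0,0,0],"spin":0,"jaw":0.1},{"delta_pos":[0,0,0],"spin":0,"jaw":0.1},{"delta_pos":[0,0,0],"spin":0,"jaw":0.1}])

```text
time_s: 2.48
tcp_pos: [0.4457, 0.0854, 0.2519]
orientation: [0.157, 3.137, 0.0]
wrist_force: [-0.3, 0.3, -0.2]
finger_gap: 0.0372
```

```bash
python3 -c "
from h import *
to([.516,-.085,.251])
st=manip.state();p=st['tcp_pos'];H=np.array([.6335,.065]);r=p[:2]-H;print('r',np.linalg.norm(r))
R=Ro.from_rotvec(st['orientation']).as_matrix()
for a in range(6,64,6):
    c,s=np.cos(np.radians(a)),np.sin(np.radians(a));w=H+np.array([c*r[0]-s*r[1],s*r[0]+c*r[1]])
    print(a,w.round(3),(R.T@np.array([w[0]-p[0],w[1]-p[1],0])*100).round(2),'dist pad',round(np.hypot(w[0]-.510,w[1]+.092),3))
"
```

```text
t 2.4833 tcp [0.4457 0.0854 0.2519] yaxis yaw 84.3 F [-0.3  0.3 -0.2] gap 0.0372 q [-0.07 -0.09  1.91  0.    1.32 -1.54]
delta cm [ -8.7  -16.25   0.09]
r 0.18893681431375053
6 [0.445 0.066] [-0.09 -1.98 -0.  ] dist pad 0.171
12 [0.446 0.046] [-0.38 -3.93 -0.  ] dist pad 0.152
18 [0.449 0.026] [-0.88 -5.85  0.  ] dist pad 0.133
24 [0.454 0.007] [-1.57 -7.7   0.  ] dist pad 0.114
30 [ 0.461 -0.011] [-2.45 -9.47  0.  ] dist pad 0.095
36 [ 0.47  -0.029] [ -3.52 -11.13   0.  ] dist pad 0.075
42 [ 0.48  -0.046] [ -4.75 -12.68   0.  ] dist pad 0.055
48 [ 0.493 -0.061] [ -6.14 -14.09   0.  ] dist pad 0.036
54 [ 0.507 -0.075] [ -7.66 -15.35   0.  ] dist pad 0.017
60 [ 0.522 -0.087] [ -9.31 -16.44   0.  ] dist pad 0.013
```

Still closing; let it finish.

Call:
move_arm(increments=[{"delta_pos":[0,0,0],"spin":0,"jaw":0.1},{"delta_pos":[0,0,0],"spin":0,"jaw":0.1},{"delta_pos":[0,0,0],"spin":0,"jaw":0.1},{"delta_pos":[0,0,0],"spin":0,"jaw":0.1},{"delta_pos":[0,0,0],"spin":0,"jaw":0.1}])

```text
time_s: 2.9
tcp_pos: [0.4456, 0.0856, 0.2517]
orientation: [-0.156, -3.138, -0.0]
wrist_force: [0.2, 1.7, -0.2]
finger_gap: 0.0231
```

Call:
move_arm(increments=[{"delta_pos":[0,-0.5,0],"spin":-1.5,"jaw":0.1},{"delta_pos":[-0.02,-1,0],"spin":-3,"jaw":0.1},{"delta_pos":[-0.09,-1.98,0],"spin":-6,"jaw":0.1},{"delta_pos":[-0.2,-2.95,0],"spin":-9,"jaw":0.1},{"delta_pos":[-0.38,-3.93,0],"spin":-12,"jaw":0.1}])

```text
time_s: 3.32
tcp_pos: [0.4462, 0.0459, 0.2517]
orientation: [-0.176, 3.134, 0.001]
wrist_force: [6.8, 2.9, -3.8]
finger_gap: 0.0227
```

```bash
python3 -c "
from h import *
to([.516,-.085,.251])
"
```

```text
t 3.3167 tcp [0.4462 0.0459 0.2517] yaxis yaw 96.4 F [ 6.8  2.9 -3.8] gap 0.0227 q [-0.16 -0.1   1.93  0.    1.32 -1.85]
delta cm [ -5.47 -13.79   0.08]
```

Call:
move_arm(increments=[{"delta_pos":[-0.03,-1,0],"spin":-3,"jaw":0.1},{"delta_pos":[-0.11,-1.98,0],"spin":-6,"jaw":0.1},{"delta_pos":[-0.24,-2.95,0],"spin":-9,"jaw":0.1},{"delta_pos":[-0.42,-3.93,0],"spin":-12,"jaw":0.1},{"delta_pos":[-0.66,-4.89,0],"spin":-15,"jaw":0.1}])

```text
time_s: 3.73
tcp_pos: [0.4584, -0.0019, 0.2517]
orientation: [-0.583, 3.084, 0.001]
wrist_force: [6.9, 4.1, -2.8]
finger_gap: 0.0231
```

Call:
move_arm(increments=[{"delta_pos":[-0.03,-1,0],"spin":-3,"jaw":0.1},{"delta_pos":[-0.11,-1.98,0],"spin":-6,"jaw":0.1},{"delta_pos":[-0.24,-2.95,0],"spin":-9,"jaw":0.1},{"delta_pos":[-0.42,-3.93,0],"spin":-12,"jaw":0.1},{"delta_pos":[-0.66,-4.89,0],"spin":-15,"jaw":0.1}])

```text
time_s: 4.15
tcp_pos: [0.4823, -0.0449, 0.2517]
orientation: [-0.981, 2.982, 0.001]
wrist_force: [5.1, 4.1, -1.8]
finger_gap: 0.0228
```

```bash
python3 -c "
from h import *
to([.516,-.085,.251])
"
```

```text
t 4.15 tcp [ 0.4823 -0.0449  0.2517] yaxis yaw 126.4 F [ 5.1  4.1 -1.8] gap 0.0228 q [-0.34 -0.02  1.84  0.    1.31 -2.55]
delta cm [-0.34 -5.23  0.07]
```

Call:
move_arm(increments=[{"delta_pos":[-0.03,-1.1,0],"spin":-2,"jaw":0.1},{"delta_pos":[-0.12,-2.2,0],"spin":-4,"jaw":0.1},{"delta_pos":[-0.28,-3.3,0],"spin":-6,"jaw":0.1},{"delta_pos":[-0.45,-4.3,0],"spin":-8,"jaw":0.1},{"delta_pos":[-0.68,-5.2,0],"spin":-10,"jaw":0.1}])

```text
time_s: 4.57
tcp_pos: [0.5177, -0.0823, 0.2517]
orientation: [-1.239, 2.887, 0.003]
wrist_force: [-1.9, 4.8, 3.0]
finger_gap: 0.0232
```

Call:
move_arm(increments=[{"delta_pos":[0,0,0],"spin":0,"jaw":0.1},{"delta_pos":[0,0,0],"spin":0,"jaw":0.1}])

```text
time_s: 4.73
tcp_pos: [0.5179, -0.0826, 0.2517]
orientation: [-1.234, 2.888, 0.001]
wrist_force: [1.8, 3.6, 1.3]
finger_gap: 0.0228
```

```bash
python3 -c "
from h import *
to([.516,-.085,.251])
for n in ('top','scene'):
    s=manip.snapshot(n);cv2.imwrite(f'pics/{n}3.png',s['img'])
"
```

```text
t 4.7333 tcp [ 0.5179 -0.0826  0.2517] yaxis yaw 136.3 F [1.8 3.6 1.3] gap 0.0228 q [-0.39  0.08  1.75  0.    1.32 -2.76]
delta cm [ 0.31 -0.02  0.07]
```

View pics/scene3.png

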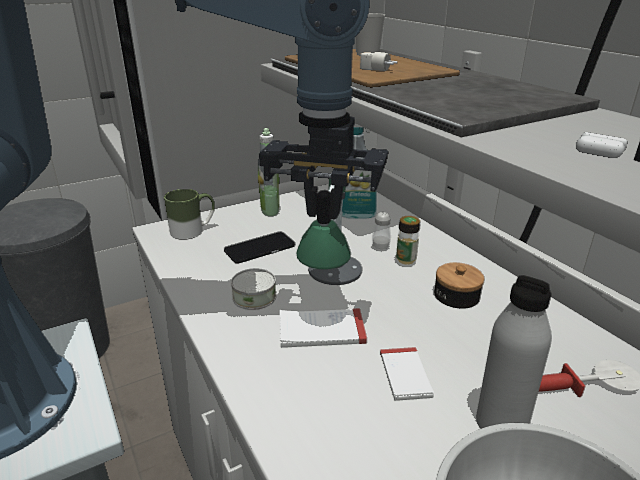

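The head at (323,243) stands over the pad at (322,327), which has not moved; the jaws hold the knob. Knob-to-pad offset is about 12 mm. Now I release and go up.

Call:
move_arm(increments=[{"delta_pos":[0,0,0],"spin":0,"jaw":0.4},{"delta_pos":[0,0,0],"spin":0,"jaw":0.6},{"delta_pos":[0,0,0],"spin":0,"jaw":0.8},{"delta_pos":[0,0,0],"spin":0,"jaw":0.8},{"delta_pos":[0,0,0],"spin":0,"jaw":0.8}])

```text
time_s: 5.25
tcp_pos: [0.5173, -0.0832, 0.2517]
orientation: [1.234, -2.889, 0.0]
wrist_force: [-0.6, 0.2, 0.1]
finger_gap: 0.0545
```

Call:
move_arm(increments=[{"delta_pos":[0,0,0],"spin":0,"jaw":0.8},{"delta_pos":[0,0,0],"spin":0,"jaw":0.8},{"delta_pos":[0,0,0],"spin":0,"jaw":0.8},{"delta_pos":[0,0,0],"spin":0,"jaw":0.8},{"delta_pos":[0,0,0],"spin":0,"jaw":0.8}])

```text
time_s: 5.67
tcp_pos: [0.5175, -0.083, 0.2517]
orientation: [1.235, -2.889, -0.0]
wrist_force: [0.6, -0.5, 0.7]
finger_gap: 0.0706
```

Call:
move_arm(increments=[{"delta_pos":[0,0,-1],"spin":0,"jaw":0.8},{"delta_pos":[0,0,-2.5],"spin":0,"jaw":0.8},{"delta_pos":[0,0,-4.5],"spin":0,"jaw":0.8},{"delta_pos":[0,0,-6.5],"spin":0,"jaw":0.8},{"delta_pos":[0,0,-8],"spin":0,"jaw":0.8}])

```text
time_s: 6.08
tcp_pos: [0.5179, -0.0831, 0.3343]
orientation: [-1.234, 2.887, -0.002]
wrist_force: [0.4, -0.2, 0.6]
finger_gap: 0.0708
```

```bash
python3 -c "
from h import *
to([.35,-.02,.36])
"
```

```text
t 6.0833 tcp [ 0.5179 -0.0831  0.3343] yaxis yaw 136.3 F [ 0.4 -0.2  0.6] gap 0.0708 q [-0.39  0.01  1.65 -0.    1.48 -2.76]
delta cm [ 7.04 16.49 -2.6 ]
```

Call:
move_arm(increments=[{"delta_pos":[1.3,3,-0.5],"spin":0,"jaw":0.8},{"delta_pos":[2.6,6,-1],"spin":0,"jaw":0.8},{"delta_pos":[4,9.3,-1],"spin":0,"jaw":0.8},{"delta_pos":[5.4,12.6,-1],"spin":0,"jaw":0.8},{"delta_pos":[6.6,15.5,-1],"spin":0,"jaw":0.8}])

```text
time_s: 6.5
tcp_pos: [0.3582, -0.0229, 0.3423]
orientation: [-1.235, 2.888, -0.001]
wrist_force: [-0.3, 0.3, 0.4]
finger_gap: 0.0704
```

Call:
move_arm(increments=[{"delta_pos":[-2,2,0],"spin":0,"jaw":0.8},{"delta_pos":[-5,5,0],"spin":0,"jaw":0.8},{"delta_pos":[-7,7,0],"spin":0,"jaw":0.8},{"delta_pos":[-7,7,0],"spin":0,"jaw":0.8},{"delta_pos":[-7,7,0],"spin":0,"jaw":0.8}])

```text
time_s: 6.92
tcp_pos: [0.3574, 0.0765, 0.3425]
orientation: [-1.241, 2.885, -0.001]
wrist_force: [1.5, -0.8, 0.3]
finger_gap: 0.0703
```

```bash
python3 -c "
from h import *
to([.35,-.02,.36])
t=manip.snapshot('top');s=manip.snapshot('scene')
print('expected pad, knob px top',proj(t,[.51,-.092,.018]),proj(t,[.518,-.083,.24]),'scene',proj(s,[.51,-.092,.018]),proj(s,[.518,-.083,.24]))
a=cv2.resize(t['img'][100:320,200:480],(560,440))[:,:400];b=cv2.resize(s['img'][150:370,220:420],(400,440))
cv2.imwrite('pics/f4.png',np.hstack([a,b]))
import pickle;d=cv2.absdiff(s['img'],pickle.load(open('scene0.pkl','rb'))['img']).max(2)[300:352,275:372];print('scene pad px changed',np.argwhere(d>40).shape[0])
"
```

```text
t 6.9167 tcp [0.3574 0.0765 0.3425] yaxis yaw 136.5 F [ 1.5 -0.8  0.3] gap 0.0703 q [-0.12 -0.39  1.97 -0.    1.56 -2.5 ]
delta cm [ 7.51 -6.1  -1.74]
expected pad, knob px top [356.77077261 246.73950718] [355.35082288 229.56751438] scene [321.75103458 322.81482103] [324.26380838 207.43705523]
scene pad px changed 953
```

View pics/f4.png

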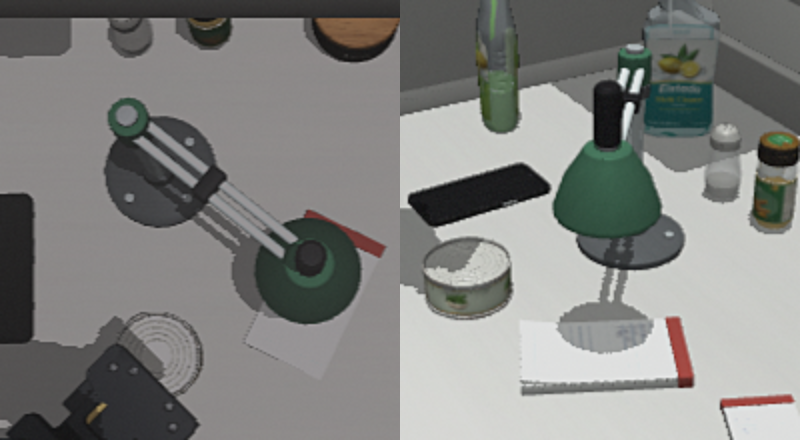

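The lamp is released. The knob shows at top (355,229) and scene (324,207), within 1 px of the expected position. The pad's red band is still at (352..392, 206..225). The robot is clear, so I hand in.

```bash
python3 -c "
from plant import manip
print(manip.state()['joint_vel'].round(3));manip.job_done()"
```

```text
[-0.027  0.008  0.001  0.    -0.003  0.004]
the job is handed in; nothing more can be done
```

I gripped the lamp by its knob, swung the arm about 57° until the head stood over the larger red-banded pad, let go, backed the robot clear, and handed the job in at about 7 s.

- **Head position:** both cameras put the knob within 1 px of (0.518, -0.083). That is about 12 mm from the pad centre I measured, (0.510, -0.092); the limit is 40 mm.
- **Pad:** its visible edges and red band had not moved, judging by eye. A pixel comparison over the pad in the scene view showed 953 changed pixels. I put these down to the lamp's new shadow, so that check settles nothing either way.
- **Robot:** it was touching nothing, and the measured wrist force stayed below about 10 N at every reading.
- **Not measured:** I did not measure the lamp arm's speed directly. The robot itself was nearly still when I handed in, with joint speeds of 0.03 rad/s or less.

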